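Prop the teaching tablet against the instrument case

ROBOT

A 6-joint arm with a two-finger parallel gripper is mounted at the origin on the work surface. World frame = base frame: x ahead of the robot, y to its left, z up, the work surface at z = 0. Lengths are in m, angles in rad, forces in N, time in s.
With the tool pointing down it reaches from about 0.375 to 0.975 m from the base axis. Payload 3.8 kg.
Tool frame: the origin (TCP) lies at the very end of the fingers, on their centre line; the grasp point (between the pads) lies 19 mm behind it; z points along the fingers, y is the line along which they close (so a half turn about z gives the same grasp; the last joint's range is limited). The gripper opens to 88 mm and grips with 3 to 60 N. Pads are 18 mm wide; open, the fingers measure 123 mm over their backs; the gripper's body (75 mm by 187 mm) begins 45 mm behind the grasp point.
Start: joints at [1.213, 0.264, 1.604, -0, 1.274, -0.037], TCP at [0.213, 0.641, 0.239] pointing down, gripper open.
Joint ranges: [-2.63, 2.63], [-0.94, 2.18], [0.31, 2.57], [-1.31, 4.45], [0, 2.66], [-2.55, 2.55]. Speed limits (rad/s): [2.57, 2.57, 3.14, 3.14, 3.14, 3.14].

INTERFACE

Orientations are given as a rotation vector (axis times angle).
In Python, from cell import status, vision, job gives the robot as it stands.
- The arm moves only by the shell command python3 -m creep 'ROWS'. ROWS is text: rows parted by semicolons, each of 7 numbers parted by spaces: the finger opening in cm, from 0 to 8.81, then the shift along the tool's x, y, z in cm, then the turn, a rotation vector about the tool's x, y, z in rad. In form: grip dx dy dz rx ry rz; .... A call has 1 to 20 rows; each row shifts and turns the commanded pose from where the row before left it, along the tool's axes as they then stand; what a row does not reach is not made up. A row lasts 1/10 s, in which the tool goes at most 50 mm and 8.59 degrees, less where a joint would pass 70% of its speed; a pose out of reach is approached as far as the arm can. A call with a gripper value outside its range is refused whole. The fingers move at their own pace and stop on an object; the grip force is fixed at half the most. Time passes only in rows, so rows that do not move let the fingers close. It gives the time, the measured TCP pose, the force, the opening and the grip force at its end, in the units of the state.
- status.observe(): the state, without advancing time (a new reading comes with each control period).
- vision.read_camera(name): name is "side" or "top"; returns the picture (480x640x3 uint8, red, green, blue); there is no depth.
- vision.camera_info(name): a dict with "mtx" (3x3 intrinsics, pixels), "R" (3x3) and "t" (3): a world point X has camera coordinates R X + t. Camera axes: x right, y down, z forward; pixel columns grow to the right and rows downward; lengths in m; the calibration is good to about 2 mm. A picture is of the moment at which its call begins. camera_info takes no time and is no camera call.
- job.job_done(): hands the job in; it is judged then, once.
The state is a dict: "time": time; "joint_positions": joint angles; "joint_vel": joint speeds; "effort": joint torques, N m; "position": TCP position; "tcp_rot": TCP orientation; "force": force on the tool from outside, world axes, zero at the start; "wrist_torque": the same for the moment, N m; "gripper_width": finger opening in m; "finger_force": force on a finger pad.
Only numpy, scipy, OpenCV 4.12 (cv2) and the standard library are available. Lean on these libraries where they do the work, as an engineer would, in place of code of your own. Each camera call takes 0.05 s, during which the arm holds its last target. There are 200 camera calls.

TASK

Take the tall black teaching tablet out of the white rack and prop it up for the trainee against the middle of the metal instrument case's front (its long side facing away from the robot, towards the trainee): foot on the table, screen facing outwards, square to the case, leaning back on its top front edge at about 20 degrees. Set its foot down on the table before you let go. Leave the perforated tray lid in the rack and do not shift the case.

Things in the scene. Friction and masses are not known exactly. Their poses are not given: they have to be found in the camera images.
- tablet: Black tablet computer, a rigid slab 12 mm thick (x), 135 mm wide (y), 200 mm tall (z), about 0.45 kg, standing upright in one of the rack's two slots. Origin: centre of its underside (lower short edge); z runs up the tablet to its top edge, x is its thickness and points out of the screen (dark, round reddish picture), which faces away from the robot. Grip its screenless upper 50 mm across the thickness.
- tray_lid: Bystander in the rack's other slot: perforated steel tray lid, 12 mm thick (x), 145 mm wide (y), 120 mm tall (z), standing upright. Origin: centre of its underside. To be left in the rack.
- rack: White plastic rack, fixed to the table, 180 (x) by 150 (y) mm, base 8 mm thick. Origin: centre of its underside. Two slots along y, centred at x = -45 and +45 mm, each 16 mm wide between walls that rise to 53 mm above the table; a slab stands on the base in each. The tablet is in either slot. The rack is turned by up to 17 degrees.
- case: Plain metal closed box with two dark round vents on top, 130 mm deep (x), 220 wide (y), 110 high (z), 3 kg, loose on the table. Origin: centre of its underside. Its front is the long face at x = +65 mm, looking away from the robot (within 20 degrees), edges rounded 3 mm; the table before it is free for 100 mm. It stands left or right, the rack opposite; between them a cup and a scope, under 80 mm high.
Things that resemble listed ones, but are neither listed nor needed, are in the scene too. What is shaped like the tablet but red or yellow is not meant. What is shaped like the rack but green or pink is not meant.

How it is judged:
On the way:
1. the tablet's foot is set on the table in front of the case while it is still held (x of tablet in the frame of case between 0.078 and 0.15 m and y of tablet in the frame of case between -0.04 and 0.04 m and height (world z) of tablet below 0.012 m and contact force between the fingers and tablet above 0.5 N), for 0.1 s.
At the end, for the whole second after the job is handed in: Tablet at rest and released: foot on the table (within 12 mm), 13 to 85 mm in front of the case's front and within 40 mm of its middle, back against the case, screen outwards, leaning back 10 to 32 degrees, square within 12 degrees. The tray lid still stands in the rack (x of tablet in the frame of case between 0.078 and 0.15 m and y of tablet in the frame of case between -0.04 and 0.04 m and height (world z) of tablet below 0.012 m and angle between tablet's own x axis and vertical between 1.012 and 1.396 rad and angle between tablet's own z axis and vertical below 0.6 rad and angle between the y axis of tablet and the y axis of case, either way round below 0.21 rad and contact force between tablet and case above 0.1 N and linear speed of tablet below 0.02 m/s and distance between tray_lid and rack below 0.075 m and angle between tray_lid's own z axis and vertical below 0.25 rad); the robot touches nothing.
It fails at once if the case is shifted by more than 30 mm (distance of case from where it was at the start of the episode above 0.03 m).
It fails at once if the tray lid is moved by more than 30 mm (distance of tray_lid from where it was at the start of the episode above 0.03 m).
It also fails if it takes over 42 s, if anything falls off the work surface, if the arm or the gripper's body presses on something with over 40 N, if the wrist force passes 120 N, or if a joint passes its speed limit or range.

## Working session

There is one attempt and no reset: what is moved stays moved. The work goes in short steps, Python scripts to look and compute and a shell command to move; the robot and the scene stay as the last step left them, time stands still between calls to the robot, and variables do not carry over. Pictures are saved under pics/ and viewed, at most 10 in all, crops included, and the job is handed in when it is done.

```bash
mkdir -p pics && cat > h.py <<'E'
import numpy as np, cv2
from cell import status, vision, job
def snap(n,f):
    im=vision.read_camera(n); cv2.imwrite('pics/'+f,cv2.cvtColor(im,cv2.COLOR_RGB2BGR)); return im
def ray(n,uv):
    c=vision.camera_info(n); R=np.array(c['R']);t=np.array(c['t'])
    d=R.T@np.linalg.solve(np.array(c['mtx']),[uv[0],uv[1],1.]); return -R.T@t,d
def onz(n,uv,z):
    o,d=ray(n,uv); return o+d*(z-o[2])/d[2]
def tri(uvs,uvt):
    o,d=ray('side',uvs);p,e=ray('top',uvt)
    s=np.linalg.lstsq(np.c_[d,-e],p-o,rcond=None)[0]; a=o+d*s[0];b=p+e*s[1]
    return (a+b)/2,np.linalg.norm(a-b)
def proj(n,X):
    c=vision.camera_info(n); q=np.array(c['mtx'])@(np.array(c['R'])@np.array(X)+np.array(c['t'])); return q[:2]/q[2]
E
python3 - <<'E'
from h import *
for n in('side','top'):
    snap(n,n+'0.png'); o,d=ray(n,(320,240)); print(n,o.round(3),d.round(3))
s=status.observe(); print(s['time'],s['position'],s['tcp_rot'])
E
```

```text
side [0.756 0.889 0.803] [-0.306 -0.695 -0.65 ]
top [0.254 0.093 0.973] [ 0.186 -0.01  -0.983]
0.1 [0.21262107 0.6399695  0.23751415] [-5.01663947e-01 -3.10090253e+00  3.07619996e-03]
```

View pics/side0.png

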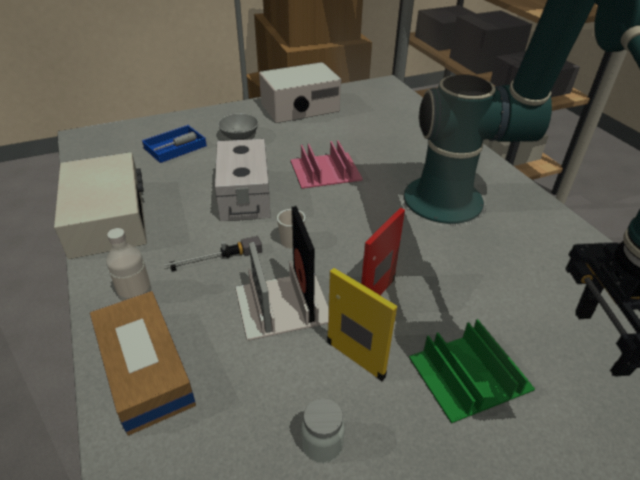

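View pics/top0.png

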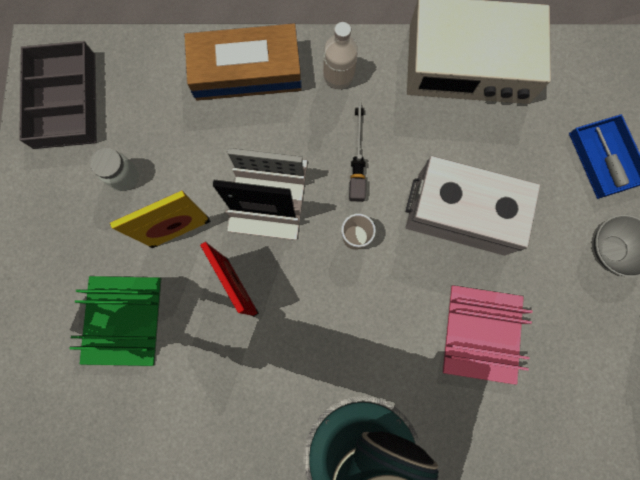

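The top view shows the white rack at (265,195), with a black slab at (255,198) and the perforated lid at (268,163). The case with two vents is at (478,203). Candidates for the tablet are black (255,198), yellow (162,219) and red (230,280). The black one stands in the white rack, so it's the one meant. Next is an enlarged crop to confirm.

```bash
python3 - <<'E'
import cv2,numpy as np
t=cv2.imread('pics/top0.png');s=cv2.imread('pics/side0.png')
a=cv2.resize(t[140:250,200:320],None,fx=3.3,fy=3.3,interpolation=cv2.INTER_CUBIC)   # scale 3.3
b=cv2.resize(s[195:345,225:335],None,fx=3.6,fy=3.6,interpolation=cv2.INTER_CUBIC)
c=cv2.resize(t[145:260,400:550],None,fx=2.6,fy=2.6,interpolation=cv2.INTER_CUBIC) 
W=np.zeros((600,800,3),np.uint8);
a=a[:300,:396];W[:a.shape[0],:a.shape[1]]=a
W[:b.shape[0],400:400+b.shape[1]]=b
c=c[:299,:396];W[301:301+c.shape[0],:c.shape[1]]=c
cv2.imwrite('pics/crop.png',W)
E
```

```text
(no output)
```

View pics/crop.png

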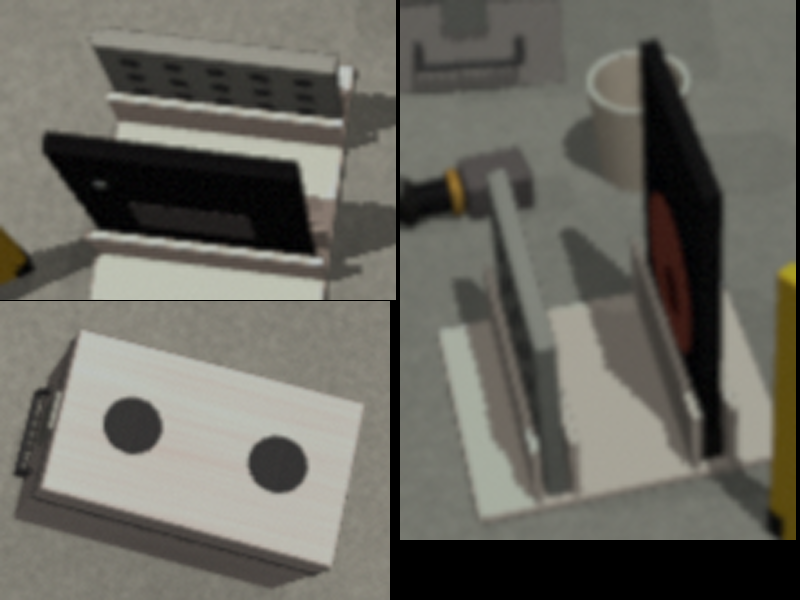

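The crop confirms it. The black slab with the reddish picture on its far side stands in the near slot of the white rack, and the perforated lid is in the far slot. I'll measure next.

```bash
python3 - <<'E'
from h import *
A=lambda x,y:(200+x/3.3,140+y/3.3)
B=lambda x,y:(225+(x-400)/3.6,195+y/3.6)
C=lambda x,y:(400+x/2.6,145+(y-301)/2.6)
L,e1=tri(B(714,196),A(47,141));Rr,e2=tri(B(650,46),A(297,171))
print('tab L',L.round(4),e1,'R',Rr.round(4),e2,'w',np.linalg.norm(L-Rr),'yaw',np.degrees(np.arctan2(-(L-Rr)[0],(L-Rr)[1])))
p=[onz('top',A(*q),.208) for q in((47,141),(297,171))];print('z.208',np.round(p,4))
# rack base / lid top
print('lid',[onz('top',A(*q),.128).round(3) for q in((97,40),(338,66))])
c=[onz('top',C(*q),.11) for q in((81,331),(364,403),(329,570),(40,492))]
print('case',np.round(c,4),[round(float(np.linalg.norm(c[i]-c[(i+1)%4])),4) for i in range(4)])
m=np.mean(c,0); f=c[0]-c[1];print('ctr',m,'yaw',np.degrees(np.arctan2(-f[0],f[1])))
# second-view check of case vents
v=[C(132,425),C(278,464)]
for a,b in zip(v,((241,150),(241,171))): print('vent',tri(b,a), proj('side',onz('top',a,.11)))
for q in c: print(proj('side',q).round(1),end=' ')
E
```

```text
tab L [0.4986 0.268  0.2055] 0.0026126323819204403 R [0.4826 0.1372 0.2034] 0.002610605308387682 w 0.1317841872857566 yaw -6.970805584260182
z.208 [[0.499  0.2668 0.208 ]
 [0.4824 0.1363 0.208 ]]
lid [array([0.586, 0.258, 0.128]), array([0.57 , 0.117, 0.128])]
case [[ 0.583  -0.1351  0.11  ]
 [ 0.5258 -0.3443  0.11  ]
 [ 0.3992 -0.3072  0.11  ]
 [ 0.4581 -0.0988  0.11  ]] [0.2169, 0.132, 0.2166, 0.1301]
ctr [ 0.49153865 -0.2213816   0.11      ] yaw -15.292408092799683
vent (array([ 0.49874204, -0.15489509,  0.17439968]), np.float64(0.018372173415117706)) [241.13199763 171.83666665]
vent (array([ 0.48862707, -0.30178643,  0.03406762]), np.float64(0.022403879116839786)) [240.71496226 149.30991194]
[215.7 185.3] [217.1 140.8] [265.4 138.4] [269.5 182.2]
```

Sizes (0.217 x 0.13, 0.132) and heights (0.205 measured, 0.208 expected) agree. Next I'll work out the approach.

```bash
cat >> h.py <<'E'
from scipy.spatial.transform import Rotation as Ro
def down(yaw,tilt=0):
    # tool y along heading yaw, tool z down, tilted outwards by tilt (deg)
    y=np.radians(yaw);Y=np.array([np.cos(y),np.sin(y),0]);Z=np.array([0,0,-1.]);X=np.cross(Y,Z)
    c,s=np.cos(np.radians(tilt)),np.sin(np.radians(tilt))
    return Ro.from_matrix(np.c_[X,c*Y+s*np.array([0,0,1.]),c*Z+s*Y])
def delta(p,R=None):
    s=status.observe();T=Ro.from_rotvec(s['tcp_rot'])
    d=100*T.inv().apply(np.array(p)-s['position'])
    print('pos',np.round(s['position'],4),'shift cm',d.round(2),'|rows',round(np.linalg.norm(d)/5,1))
    if R is not None:
        r=(T.inv()*R).as_rotvec();print('turn',r.round(3),'rows',round(np.linalg.norm(r)/.15,1))
        print('shift after turn',(100*R.inv().apply(np.array(p)-s['position'])).round(2))
E
python3 - <<'E'
from h import *
delta([.4907,.202,.30],down(-7.1))
E
```

```text
pos [0.2126 0.64   0.2375] shift cm [-40.2  -32.81  -6.19] |rows 10.5
turn [-2.000e-03  1.000e-03  1.374e+00] rows 9.2
shift after turn [-40.02  33.01  -6.25]
```

```bash
python3 -m creep '8 0 0 -3 0 0 0; 8 0 0 -3.2 0 0 0; 8 -3.1 -2.5 0 0 0 0; 8 -3.1 -2.5 0 0 0 0; 8 -3.1 -2.5 0 0 0 0; 8 -3.1 -2.5 0 0 0 0; 8 -3.1 -2.5 0 0 0 0; 8 -3.1 -2.5 0 0 0 0; 8 -3.1 -2.5 0 0 0 0; 8 -3.1 -2.5 0 0 0 0; 8 -3.1 -2.5 0 0 0 0; 8 -3.1 -2.5 0 0 0 0; 8 -3.1 -2.5 0 0 0 0; 8 -3.1 -2.5 0 0 0 0; 8 -3 -2.8 0 0 0 0' && python3 -m creep '8 0 0 0 0 0 0.14; 8 0 0 0 0 0 0.14; 8 0 0 0 0 0 0.14; 8 0 0 0 0 0 0.14; 8 0 0 0 0 0 0.14; 8 0 0 0 0 0 0.14; 8 0 0 0 0 0 0.14; 8 0 0 0 0 0 0.14; 8 0 0 0 0 0 0.14; 8 0 0 0 0 0 0.114; 8 0 0 0 0 0 0' && python3 - <<'E'
from h import *
delta([.4907,.202,.162],down(-7.1)); snap('side','s1.png')
E
```

```text
time: 1.6
position: [0.4914, 0.2011, 0.3003]
tcp_rot: [-0.501, -3.101, 0.0]
force: [-0.5, 0.6, 0.0]
gripper_width: 0.0799
finger_force: 0.0
time: 2.7
position: [0.4906, 0.2024, 0.3002]
tcp_rot: [-2.355, -2.079, 0.001]
force: [0.1, 0.5, 0.2]
gripper_width: 0.0797
finger_force: 0.0
pos [0.4906 0.2024 0.3002] shift cm [-0.04  0.03 13.82] |rows 2.8
turn [-0.001  0.    -0.   ] rows 0.0
shift after turn [-0.04  0.02 13.82]
```

View pics/s1.png

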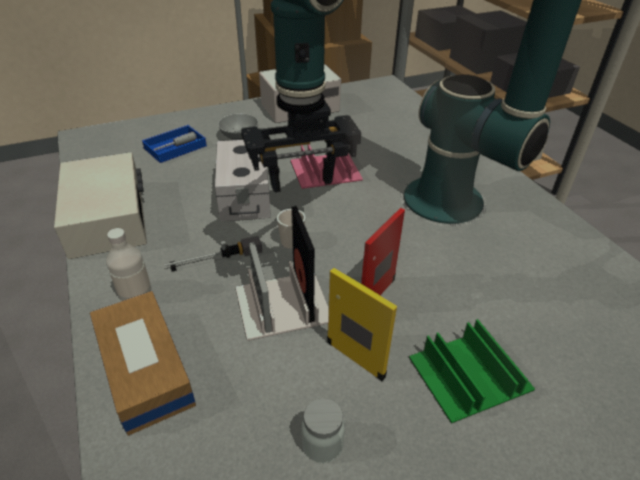

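The fingertips at (276,185) and (328,180) straddle the tablet's top edge, with its middle near (303,228). I'll descend and grip.

```bash
python3 -m creep '8 0 0 4 0 0 0; 8 0 0 4 0 0 0; 8 0 0 3 0 0 0; 8 0 0 2 0 0 0; 8 0 0 0.8 0 0 0; 8 0 0 0 0 0 0; 0.5 0 0 0 0 0 0; 0.5 0 0 0 0 0 0; 0.5 0 0 0 0 0 0; 0.5 0 0 0 0 0 0; 0.5 0 0 0 0 0 0; 0.5 0 0 0 0 0 0; 0.5 0 0 0 0 0 0; 0.5 0 0 0 0 0 0; 0.5 0 0 0 0 0 0; 0.5 0 0 0 0 0 0'
```

```text
time: 4.35
position: [0.4909, 0.2025, 0.1626]
tcp_rot: [-2.355, -2.079, 0.0]
force: [0.9, 1.2, 0.5]
gripper_width: 0.012
finger_force: 30.0
```

```bash
python3 -m creep '0.5 0 0 -1 0 0 0; 0.5 0 0 -1.5 0 0 0; 0.5 0 0 -1.5 0 0 0; 0.5 0 0 -2 0 0 0; 0.5 0 0 -2 0 0 0; 0.5 0 0 -2 0 0 0; 0.5 0 0 -2 0 0 0; 0.5 0 0 -2 0 0 0; 0.5 0 0 -2 0 0 0; 0.5 0 0 -1 0 0 0; 0.5 0 0 0 0 0 0; 0.5 0 0 0 0 0 0' && python3 - <<'E'
from h import *
a=np.radians(-15.3);ex=np.array([np.cos(a),np.sin(a),0]);ey=np.array([-ex[1],ex[0],0]);c=np.array([.4915,-.2214,0])
# tilt 18: tablet origin 0.125 in front of case (18mm proud of contact pose), TCP 0.154 up the tablet
L=.1545
for th,x,z in((0,.16,.01),(18,.125,.03),(18,.108,.002)):
    t=np.radians(th);print(th,x,z); delta(c+ex*(x-L*np.sin(t))+[0,0,z+L*np.cos(t)],down(-15.3,th))
snap('side','s2.png')
E
```

```text
time: 5.55
position: [0.4907, 0.2025, 0.3325]
tcp_rot: [-2.355, -2.079, 0.0]
force: [0.6, -0.0, -4.7]
gripper_width: 0.0116
finger_force: 30.0
0 0.16 0.01
pos [0.4907 0.2025 0.3325] shift cm [-44.33  21.16  16.8 ] |rows 10.4
turn [-0.     0.     0.143] rows 1.0
shift after turn [-40.86  27.27  16.8 ]
18 0.125 0.03
pos [0.4907 0.2025 0.3325] shift cm [-43.15  12.97  15.56] |rows 9.5
turn [-0.314 -0.022  0.142] rows 2.3
shift after turn [-40.86  13.25  20.67]
18 0.108 0.002
pos [0.4907 0.2025 0.3325] shift cm [-42.91  11.29  18.36] |rows 9.6
turn [-0.314 -0.022  0.142] rows 2.3
shift after turn [-40.86  10.77  22.8 ]
```

View pics/s2.png

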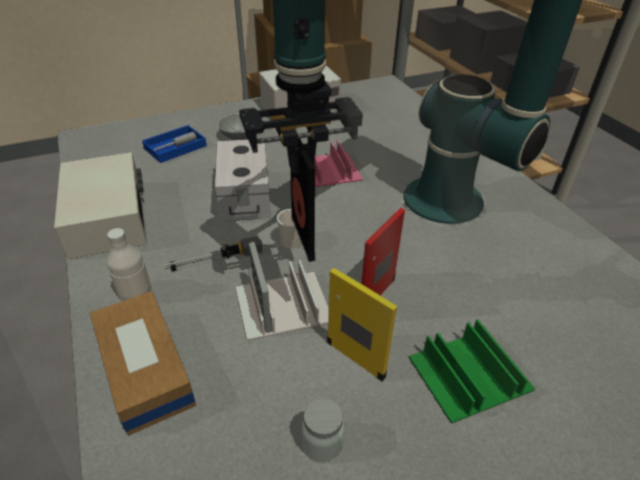

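The tablet hangs upright from the gripper and the lid is still in the rack. I'll carry it across at height, then yaw and tilt.

```bash
python3 -m creep '0.5 -2 0.6 0 0 0 0; 0.5 -3.5 1.1 0 0 0 0; 0.5 -4 1.2 0 0 0 0; 0.5 -4 1.2 0 0 0 0; 0.5 -4 1.2 0 0 0 0; 0.5 -4 1.2 0 0 0 0; 0.5 -4 1.2 0 0 0 0; 0.5 -4 1.2 0 0 0 0; 0.5 -4 1.2 0 0 0 0; 0.5 -4 1.2 0 0 0 0; 0.5 -3.5 1.1 0 0 0 0; 0.5 -2.1 0.8 0 0 0 0; 0.5 0 0 0 0 0 0.07; 0.5 0 0 0 0 0 0.073; 0.5 0 0 0 -0.1 0 0; 0.5 0 0 0 -0.11 0 0; 0.5 0 0 0 -0.104 0 0; 0.5 0 0 0 0 0 0; 0.5 0 0 0 0 0 0' && python3 - <<'E'
from h import *
a=np.radians(-15.3);ex=np.array([np.cos(a),np.sin(a),0]);c=np.array([.4915,-.2214,0])
L=.1545;t=np.radians(18)
for x,z in((.125,.03),(.108,.002)):
    delta(c+ex*(x-L*np.sin(t))+[0,0,z+L*np.cos(t)],down(-15.3,18))
im=snap('side','s3.png');im2=snap('top','t3.png')
cv2.imwrite('pics/c3.png',cv2.cvtColor(np.hstack([cv2.resize(im[40:340,40:340],(400,400)),cv2.resize(im2[0:300,340:640],(400,400))]),cv2.COLOR_RGB2BGR))
E
```

```text
time: 7.5
position: [0.5677, -0.2407, 0.3318]
tcp_rot: [2.291, 1.749, 0.274]
force: [0.0, 0.5, -3.5]
gripper_width: 0.0121
finger_force: 30.0
pos [ 0.5677 -0.2407  0.3318] shift cm [-0.16 -4.85 14.71] |rows 3.1
turn [-0.004 -0.001  0.   ] rows 0.0
shift after turn [-0.15 -4.91 14.69]
pos [ 0.5677 -0.2407  0.3318] shift cm [-0.16 -7.33 16.86] |rows 3.7
turn [-0.004 -0.001  0.   ] rows 0.0
shift after turn [-0.15 -7.39 16.83]
```

View pics/c3.png

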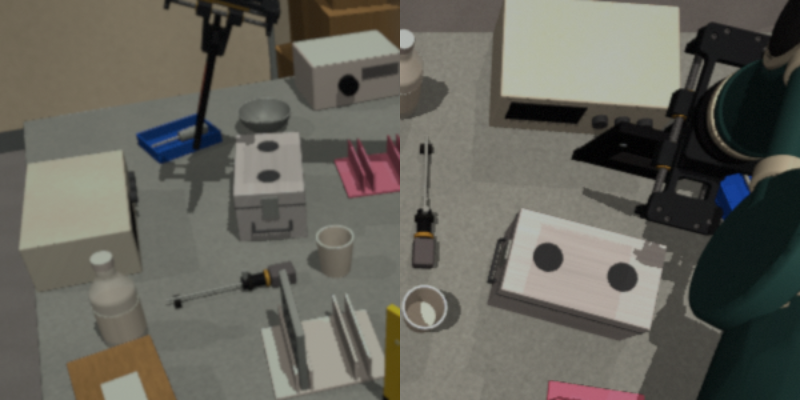

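The tablet is tilted foot-outward over the gap in front of the case, clear of everything. I'll lower it in two stages.

```bash
python3 -m creep '0.5 0 -0.8 2.4 0 0 0; 0.5 0 -0.9 2.8 0 0 0; 0.5 0 -0.9 2.8 0 0 0; 0.5 0 -0.9 2.8 0 0 0; 0.5 0 -0.8 2.3 0 0 0; 0.5 -0.1 -0.6 1.5 0 0 0; 0.5 0 0 0 0 0 0; 0.5 0 0 0 0 0 0' && python3 - <<'E'
from h import *
a=np.radians(-15.3);ex=np.array([np.cos(a),np.sin(a),0]);c=np.array([.4915,-.2214,0])
L=.1545;t=np.radians(18)
for x,z in((.113,.004),(.108,.002)):
    delta(c+ex*(x-L*np.sin(t))+[0,0,z+L*np.cos(t)],down(-15.3,18))
im=snap('side','s4.png');im2=snap('top','t4.png')
cv2.imwrite('pics/c4.png',cv2.cvtColor(np.hstack([cv2.resize(im[100:250,130:280],(400,400),interpolation=2),cv2.resize(im2[60:260,400:600],(400,400),interpolation=2)]),cv2.COLOR_RGB2BGR))
E
```

```text
time: 8.4
position: [0.568, -0.2423, 0.179]
tcp_rot: [2.289, 1.747, 0.276]
force: [-0.1, 0.0, -3.0]
gripper_width: 0.012
finger_force: 30.0
pos [ 0.568  -0.2423  0.179 ] shift cm [ 0.   -2.2   2.23] |rows 0.6
turn [-0.001 -0.     0.   ] rows 0.0
shift after turn [ 0.   -2.2   2.23]
pos [ 0.568  -0.2423  0.179 ] shift cm [ 0.   -2.74  2.27] |rows 0.7
turn [-0.001 -0.     0.   ] rows 0.0
shift after turn [ 0.   -2.74  2.27]
```

View pics/c4.png

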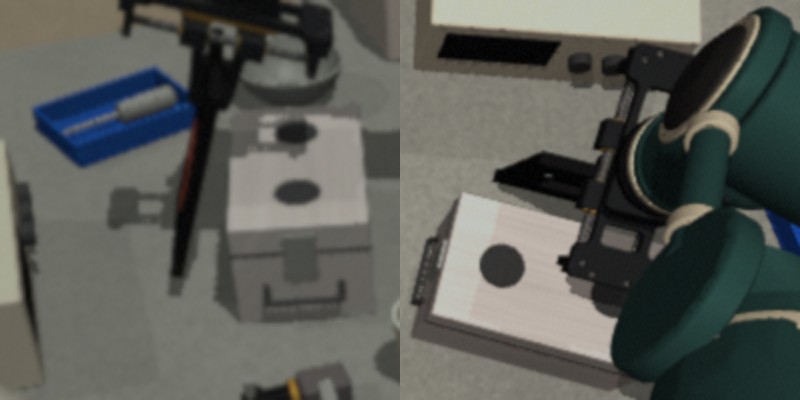

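The tablet stands free in front of the case with its foot about 27 mm up. I'll go on to just above the table, then touch down gently.

```bash
python3 -m creep '0.5 0 -0.8 0.9 0 0 0; 0.5 0 -0.8 0.8 0 0 0; 0.5 0 -0.6 0.5 0 0 0; 0.5 0 0 0 0 0 0' && python3 -m creep '0.5 0 -0.03 0.1 0 0 0; 0.5 0 -0.03 0.1 0 0 0; 0.5 0 0 0 0 0 0; 0.5 0 0 0 0 0 0'
```

```text
time: 8.9
position: [0.552, -0.2378, 0.1497]
tcp_rot: [2.29, 1.747, 0.276]
force: [0.2, -0.7, -4.4]
gripper_width: 0.0118
finger_force: 30.0
time: 9.3
position: [0.5534, -0.2384, 0.149]
tcp_rot: [2.289, 1.747, 0.277]
force: [0.5, 0.1, -4.5]
gripper_width: 0.0118
finger_force: 30.0
```

```bash
python3 -m creep '0.5 0 -0.03 0.1 0 0 0; 0.5 0 0 0 0 0 0; 0.5 0 0 0 0 0 0' && python3 -m creep '0.5 0 -0.03 0.1 0 0 0; 0.5 0 0 0 0 0 0; 0.5 0 0 0 0 0 0'
```

```text
time: 9.6
position: [0.5536, -0.2385, 0.1488]
tcp_rot: [2.288, 1.746, 0.277]
force: [-4.8, 1.1, 4.7]
gripper_width: 0.0119
finger_force: 30.0
time: 9.9
position: [0.5539, -0.2386, 0.1489]
tcp_rot: [2.287, 1.746, 0.277]
force: [-6.4, 4.2, 10.4]
gripper_width: 0.0116
finger_force: 30.0
```

The foot is on the table and still held, centred to under a millimetre, about 4 mm short of touching the case. I'll pivot about the foot until the back meets the case.

```bash
python3 -m creep '0.5 0 -0.15 -0.03 -0.01 0 0; 0.5 0 -0.15 0 -0.01 0 0; 0.5 0 -0.15 0 -0.01 0 0; 0.5 0 0 0 0 0 0; 0.5 0 0 0 0 0 0'
```

```text
time: 10.4
position: [0.5504, -0.2378, 0.1473]
tcp_rot: [2.265, 1.728, 0.303]
force: [-2.7, 1.2, 6.2]
gripper_width: 0.0121
finger_force: 30.0
```

```bash
python3 - <<'E'
from h import *
im=snap('side','s5.png');im2=snap('top','t5.png')
cv2.imwrite('pics/c5.png',cv2.cvtColor(np.hstack([cv2.resize(im[100:250,130:280],(400,400),interpolation=2),cv2.resize(im2[60:260,400:600],(400,400),interpolation=2)]),cv2.COLOR_RGB2BGR))
E
```

```text
(no output)
```

View pics/c5.png

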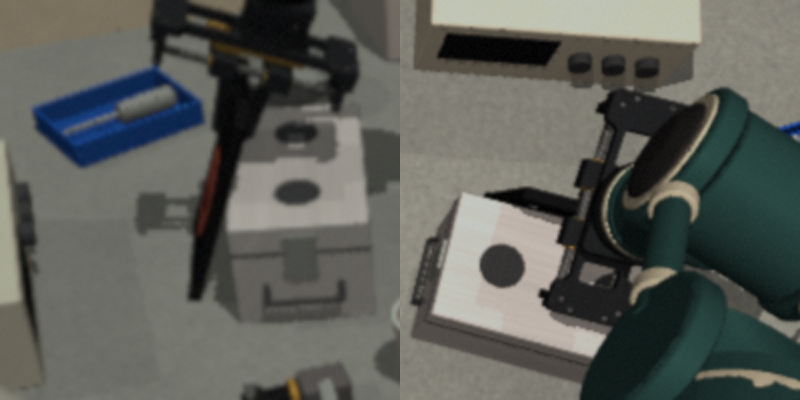

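The tablet is right at the case's top front edge, its foot at about (197,298) in the left crop, and the case hasn't moved. I'll release and retreat along the tool axis.

```bash
python3 -m creep '2 0 0 0 0 0 0; 3 0 0 0 0 0 0; 3.5 0 0 0 0 0 0; 3.5 0 0 0 0 0 0; 3.5 0 0 0 0 0 0; 3.5 0 0 -0.5 0 0 0; 3.5 0 0 -1.5 0 0 0; 3.5 0 0 -2 0 0 0; 3.5 0 0 -3 0 0 0; 3.5 0 0 -3 0 0 0; 3.5 0 0 -4 0 0 0; 3.5 0 0 -4 0 0 0; 3.5 0 0 0 0 0 0; 3.5 0 0 0 0 0 0' && python3 - <<'E'
from h import *
im=snap('side','s6.png');im2=snap('top','t6.png')
cv2.imwrite('pics/c6.png',cv2.cvtColor(np.hstack([cv2.resize(im[90:340,90:340],(400,400),interpolation=2),cv2.resize(im2[60:260,400:600],(400,400),interpolation=2)]),cv2.COLOR_RGB2BGR))
E
```

```text
time: 11.9
position: [0.4908, -0.2215, 0.3181]
tcp_rot: [2.264, 1.728, 0.303]
force: [-0.9, 0.3, -1.3]
gripper_width: 0.0349
finger_force: 0.0
```

View pics/c6.png

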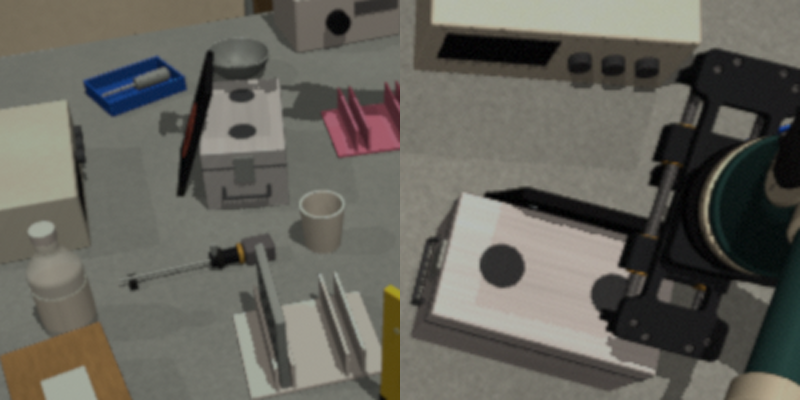

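The tablet leans on the case at about 20° with its screen outward, roughly central and square. The case hasn't moved, the lid is in the rack, and the gripper is clear.

```bash
python3 -c "
from cell import job
print(job.job_done())"
```

```text
the job is handed in; nothing more can be done
None
```

The tablet is propped against the middle of the case's front at about 20° with its foot on the table, screen outward; the case and tray lid weren't disturbed, and the job is handed in (no verdict was returned).

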